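# Load the angle bracket into the drill jig

### The arm

A 6-joint arm with a two-finger parallel gripper is mounted at the origin on a cart in front of the work surface, level with it; the furniture and walls round the work are solid. World frame = base frame: x ahead of the robot, y to its left, z up, the work surface at z = 0. Lengths are in m, angles in rad, forces in N, time in s.
With the tool pointing down it reaches from about 0.375 to 0.825 m from the base axis. Payload 5.5 kg.
Tool frame: the origin (TCP) lies on the centre line of the jaws, within the pads' length; the fingertips stand 11 mm ahead of it and the grasp point (between the pads) lies 8 mm behind it (tip_extent is the distance from the TCP to the fingertips, in m); z points along the fingers, y is the direction in which the jaws open and shut (so a half turn about z gives the same grasp; the last joint's range is limited). The gripper opens to 85 mm and grips with 20 to 120 N. Pads are 22 mm wide; open, the fingers measure 114 mm over their backs; the gripper's body (76 mm by 85 mm) begins 54 mm behind the grasp point. The pads swing forward as they close: fully open they stand 13 mm farther back than shut.
Start: joints at [1.206, 0.314, -0.047, 1.21, 0, 1.571], TCP at [0.214, 0.561, 0.242] pointing down, gripper open.
Joint ranges: [-2.67, 2.67], [-0.69, 1.73], [-1.03, 1.25], [-2.08, 2.16], [-1.42, 1.45], [-3.14, 3.14]. Speed limits (rad/s): [2.39, 2.39, 3.01, 3.14, 3.14, 3.14].

### API

Orientations are given as a rotation vector (axis times angle).
In Python, from workcell import state, camera, job_done, spot_in, outline_of, tip_extent gives the robot as it stands. The module is installed in compiled form; this text tells all that it offers.
- The arm moves only by the tool play_rows, never from a script. Its argument "commands" is a list of rows, each a list of 7 numbers: the closure, from 0 (fully open) to 1 (shut), then the shift along the tool's x, y, z in m, then the turn, a rotation vector about the tool's x, y, z in rad. In form: [[fingers, dx, dy, dz, rx, ry, rz], ...]. A call has 1 to 10 rows; each row is the pose to reach, as a shift and turn from the pose commanded when the call began, along the tool's axes at that moment; what a row does not reach only later rows make up. A row lasts 1/8 s, in which the tool goes at most 62.5 mm and 10.7 degrees, less where a joint would pass 70% of its speed; a pose out of reach is approached as far as the arm can. A call with a gripper value outside its range is refused whole. The fingers move at their own pace and stop on an object; "grip_force" is the grip in N (left out, the last holds). Time passes only in rows, so rows that repeat a pose let the fingers close. It gives the time, the measured TCP pose, the force and the opening at its end, in the units of the state.
- state(): the state, without advancing time (a new reading comes with each control period).
- camera(name): name is "scene" or "top"; returns a dict with "pixels" (384x512x3 uint8, red, green, blue), "vfov" (degrees; the focal length in pixels is half the picture's height over the tangent of half this angle, whatever the lens; pixels are square), "cx", "cy" (the principal point, pixels), "distortion" ([k1, k2, p1, p2, k3] as OpenCV has them; the pictures are not rectified), "R" (3x3) and "t" (3): a world point X has camera coordinates R X + t. Camera axes: x right, y down, z forward; pixel columns grow to the right and rows downward; lengths in m; the calibration is good to about 2 mm. A picture is of the moment at which its call begins. There is no depth.
- job_done(): hands the job in, once; it reports no verdict.
Trained networks look in the newest picture that a camera, given by its name, has taken for a name from the list of things; names that differ only in an ending like _2 or _b are one class to them, and where a whole thing is asked for, a point or a joint stands for the part that bears it (a point fixed in the world has none). Each returns a list of dicts, best first, with "p" (0 to 1); they miss things now and then, are a little off and sometimes report something else, mostly with a low value. They report only what shows in the picture. A call takes as long as a camera call.
- spot_in(camera, label): "box" ([left, top, right, bottom] in pixels, round what is visible of it).
- outline_of(camera, label): "region" (384x512 bool, what is visible of it) and "box" ([left, top, right, bottom] in pixels, round what is visible of it).
The state is a dict: "time": time; "joint_pos": joint angles; "joint_vel": joint speeds; "joint_efforts": joint torques, N m; "position": TCP position; "eef_rot": TCP orientation; "contact_force": force on the tool from outside, world axes, zero at the start; "torque": the same for the moment, N m; "gripper_width": finger opening in m.
Only numpy, scipy, OpenCV 4.12 (cv2) and the standard library are available. Lean on these libraries where they do the work, as an engineer would, in place of code of your own. Each camera call takes 0.05 s, during which the arm holds its last target. There are 200 camera calls.

### The job

Load the angle bracket into the drill jig: lay it along the low side rail with its hole towards the jig's slot and its upright flange at the other end, and nudge it along until the hole drops over the locating dowel and the bracket lies flush on the seat. The dowel has been re-set somewhere along its slot, so feel for it gently: never press the bracket on the jig or its dowel, downward or sideways, with more than 30 N (the weight of about 3 kg). Then swing the drill-bush arm across the bracket until it rests against its stop, let go, and leave the other things on the bench where they are.

Things in the scene. Friction and masses are not known exactly. Their poses are not given: they have to be found in the camera images.
- bracket: loose bare-metal angle bracket, about 0.45 kg. Flat leaf 142 x 50 x 8 mm with a 13.5 mm through hole; upright flange (50 wide, 8 thick, top 48 mm above the underside) across one end. Origin: hole centre, on the underside; x along the leaf away from the flange, z up. The leaf ends at x = +46 mm, flange from x = -98 (outer face) to -90 mm, side edges y = +-25 mm; a scribed cross at x = -37 mm
- flange (a point): middle of the bracket's upright flange, 34 mm above the bracket's underside (14 mm below the flange's top edge): a place to pinch it, fingers closing along the bracket's x (8 mm thick). A vice (140 mm high) and an angle plate (225 mm) stand on the bench between the bracket and the jig, and a 290 mm post behind the bracket: carry it over them
- jig: drill jig bolted to the bench: green foot, ground steel seat 20 mm above the bench (x -112 to 92, y -46 to 82 mm). Origin on the bench; axes as slot. Low side rail along x (x -95 to 65 mm), 6 mm high, inner face at y = +25.8 mm: a bracket lying along it has its hole on the dowel's line. More than 30 N between bracket and jig or dowel, down or sideways, mars them
- slot (a point): middle of the jig's 46 x 14 mm dowel slot, at seat level: 25 mm in +x of the jig's origin, 20 mm up. x along the slot, y towards the rail, z up. A round-nosed 12 mm dowel, 7 mm high, is clamped hard in it at y = 0, anywhere from x = -15 to +15 mm: its place is not measured. The bracket's x must point along this x; flush, its underside is at this height; on the dowel its hole end rides 7 mm high
- bush_arm (a joint): angle of the drill-bush arm, a dark flat steel arm with a brass bush and black handle, turning level about a post behind the rail: 0 = parked along the rail, negative = farther out, 1.571 = across the bracket, against its fixed stop; closes clockwise seen from above. Stays where left; about 2 N at the handle moves it. Passes 2 mm over a bracket that lies flush
- handle (a point): point on the axis of the arm's upright round black handle, 66 mm above the bench and 90 mm from the pivot; the handle is 19 mm thick from 13 mm below to 12 mm above this point, its top 16 mm above; the arm's top is 26 mm below
- pivot (a point): point on the vertical axis about which the arm turns, at the height of the handle point; 37 mm in -x and 60 mm in +y of the slot point. The bolt head there is 50 mm above the bench
- bushing_a: dark bushing lying on its side, 34 x 37 x 24 mm; a bystander, origin at the centre of its underside as placed
- brass_fitting: brass pipe fitting on end, 40 mm high; a bystander, origin at the centre of its underside as placed
- bolt_4: bright hexagon bolt lying down, 58 mm long; a bystander, origin at the centre of its underside as placed
- nut_4: bright hexagon nut, 25 mm across, 11 mm high; a bystander, origin at the centre of its underside as placed
- wood_wedge: pine wedge, 96 x 56 x 22 mm; a bystander, origin at the centre of its underside as placed

How it is judged:
On the way, in this order (a step that is already met when the one before it is completed fails the run):
1. the bracket lies flush on the jig with the dowel in its hole, the bush arm still swung aside (z of bracket in the frame of slot between -0.0025 and 0.0015 m and angle between bracket's own z axis and vertical below 0.025 rad and x of bracket in the frame of slot between -0.0175 and 0.0175 m and y of bracket in the frame of slot between -0.003 and 0.003 m and x of flange in the frame of slot below -0.05 m and value of joint bush_arm below 0.5 rad), for 0.2 s.
2. the bush arm is swung across the bracket against its stop (z of bracket in the frame of slot between -0.0025 and 0.0015 m and angle between bracket's own z axis and vertical below 0.025 rad and x of bracket in the frame of slot between -0.0175 and 0.0175 m and y of bracket in the frame of slot between -0.003 and 0.003 m and x of flange in the frame of slot below -0.05 m and value of joint bush_arm above 1.51 rad), for 0.2 s.
At the end, for the whole second after the job is handed in: the bracket lies at rest and flush on the seat (within 1.5 mm, tilt under 0.025 rad), flange at the slot's -x end, hole over the dowel (within 17.5 mm of the slot point along the slot, 3 mm across it), and the bush arm is against its stop (1.51 rad or more) (all of step 2 and linear speed of bracket below 0.01 m/s); the robot touches nothing.
It fails at once if the bracket is pressed or dropped on the jig or its dowel with more than 30 N (contact force between bracket and jig above 30 N).
It fails at once if a bystander is moved by more than 30 mm (distance of any of bushing_a, brass_fitting, bolt_4, nut_4, wood_wedge from where it was at the start of the episode above 0.03 m).
It also fails if it takes over 69 s, if anything falls off the work surface, if the arm or the gripper's body presses on something with over 40 N, if the wrist force passes 120 N, or if a joint passes its speed limit or range.

## Working session

There is one attempt and no reset: what is moved stays moved. The work goes in short steps, Python scripts to look and compute and a tool call to move; the robot and the scene stay as the last step left them, time stands still between calls to the robot, and variables do not carry over. Pictures are saved under pics/ and viewed, about 8 in all and at most 12, crops included, and the job is handed in when it is done.

Besides the shell and the picture viewer there is one more tool, called after "Emit:" by a JSON object that holds its "fn" and its "kwargs", one argument or row to a line. play_rows: Moves the arm, as the interface text tells. Its arguments: {"type":"object","properties":{"commands":{"type":"array"},"grip_force":{"type":"number"}},"required":["commands"]}

```bash
mkdir -p pics; cat > h.py <<'E'
import numpy as np, cv2
from workcell import *
def cam(n):
    c=camera(n); h=c['pixels'].shape[0]; f=h/2/np.tan(np.radians(c['vfov'])/2)
    c['K']=np.array([[f,0,c['cx']],[0,f,c['cy']],[0,0,1]]); c['D']=np.array(c['distortion'],float); c['R']=np.array(c['R']);c['t']=np.array(c['t']);return c
def proj(c,P): return cv2.projectPoints(np.atleast_2d(np.array(P,float)),cv2.Rodrigues(c['R'])[0],c['t'],c['K'],c['D'])[0].reshape(-1,2)
def ray(c,uv):
    u=cv2.undistortPoints(np.array(uv,float).reshape(-1,1,2),c['K'],c['D']).reshape(-1,2)
    d=np.c_[u,np.ones(len(u))]@c['R']; return -c['R'].T@c['t'],d
def atz(c,uv,z):
    o,d=ray(c,uv); z=np.broadcast_to(z,len(d)); return o+d*((z-o[2])/d[:,2])[:,None]
def save(c,n,box=None,s=1.5):
    im=c['pixels'][...,::-1]
    if box: im=im[box[1]:box[3],box[0]:box[2]]
    cv2.imwrite('pics/'+n,cv2.resize(im,None,fx=s,fy=s,interpolation=cv2.INTER_CUBIC))
E
python3 - <<'E'
from h import *
s=state(); print(s)
print(tip_extent)
for n in ['scene','top']:
    c=cam(n); save(c,n+'0.png'); print(n,c['K'][0,0],-c['R'].T@c['t'],c['D'])
    for l in ['bracket','jig','bush_arm','handle','bushing_a','brass_fitting','bolt_4','nut_4','wood_wedge']:
        print(l,[(round(d['p'],2),np.round(d['box']).tolist()) for d in spot_in(n,l)][:2])
E
```

```text
{'time': 0.0, 'joint_pos': array([ 1.20599652e+00,  3.14195447e-01, -4.80241338e-02,  1.21018971e+00,
        1.40378425e-05,  1.57078012e+00]), 'joint_vel': array([ 1.15467403e-03,  3.61851608e-05,  4.81478894e-04,  6.01346820e-04,
       -9.55903860e-04, -1.21759053e-03]), 'joint_efforts': array([ 5.40351502e-04, -5.39589250e+01,  3.39751875e+01,  1.93267548e-02,
        1.11744282e-04,  2.29229516e-05]), 'position': array([0.21386578, 0.56002802, 0.24147695]), 'eef_rot': array([-5.69773310e-01, -3.08917975e+00,  2.48736510e-03]), 'contact_force': array([ 0.02231121, -0.01594683, -0.05404426]), 'torque': array([0.00016279, 0.00564819, 0.01435015]), 'gripper_width': 0.08529185159532067}
0.011
scene 474.84837247961366 [-0.31650964 -1.12013556  0.72188002] [0.06934664 0.         0.         0.         0.        ]
bracket []
jig [(0.8, [234.0, 201.0, 328.0, 254.0])]
bush_arm [(0.58, [283.0, 205.0, 325.0, 223.0])]
handle [(0.59, [286.0, 206.0, 322.0, 223.0])]
bushing_a [(0.48, [205.0, 157.0, 210.0, 168.0])]
brass_fitting []
bolt_4 []
nut_4 []
wood_wedge [(0.72, [363.0, 237.0, 396.0, 252.0]), (0.7, [235.0, 202.0, 326.0, 254.0])]
top 396.72215037122464 [ 0.4001038  -0.01972219  1.28482272] [0.00170218 0.         0.         0.         0.        ]
bracket [(0.97, [150.0, 202.0, 204.0, 216.0]), (0.38, [383.0, 221.0, 389.0, 230.0])]
jig [(0.75, [259.0, 181.0, 345.0, 240.0])]
bush_arm [(0.6, [152.0, 201.0, 203.0, 216.0]), (0.56, [297.0, 181.0, 327.0, 204.0])]
handle [(0.95, [295.0, 183.0, 329.0, 207.0])]
bushing_a []
brass_fitting [(0.46, [382.0, 187.0, 388.0, 194.0])]
bolt_4 [(0.5, [368.0, 240.0, 374.0, 243.0])]
nut_4 []
wood_wedge [(0.65, [370.0, 160.0, 394.0, 178.0]), (0.4, [259.0, 179.0, 344.0, 235.0])]
```

View pics/scene0.png

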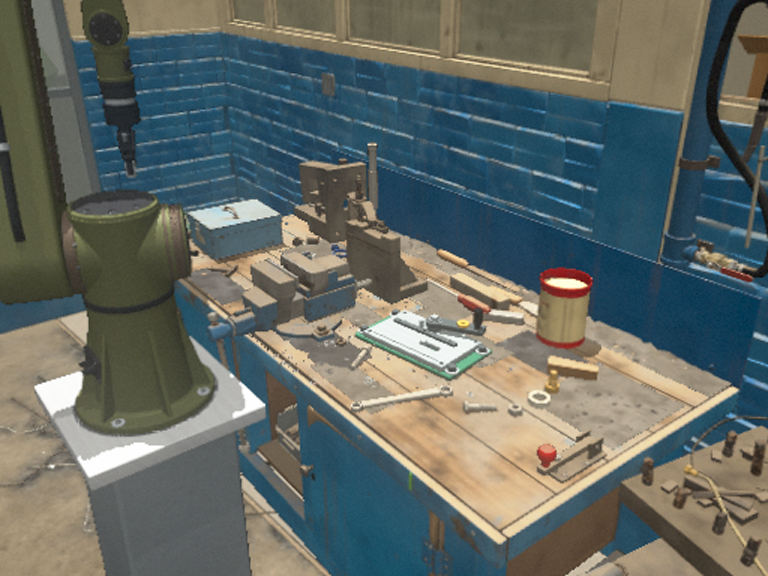

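View pics/top0.png

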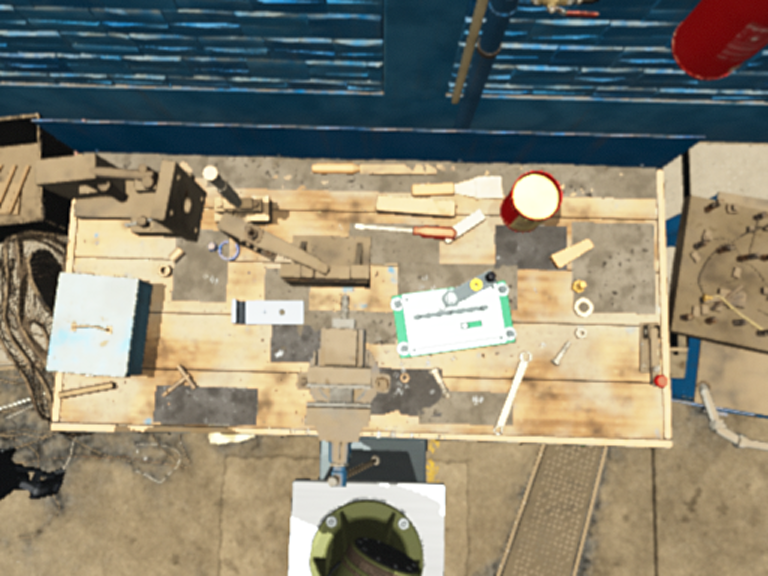

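Scene: the bracket lies left at top px (155–202, 200–216), flange at the left end and hole right. The jig is at (259–345, 181–240), with the handle near (327,185) and the vice and angle plate between. Next I'll zoom for precision.

```bash
python3 - <<'E'
from h import *
cs={}
for n in ['scene','top']:
    acc=0
    for k in range(6): c=cam(n); acc=acc+c['pixels'].astype(float)
    c['pixels']=np.clip(acc/6,0,255).astype(np.uint8); cs[n]=c
    np.savez(n+'.npz',**{k:c[k] for k in ['pixels','K','D','R','t']})
def crop(c,b,s): return cv2.resize(c['pixels'][b[1]:b[3],b[0]:b[2],::-1],None,fx=s,fy=s,interpolation=cv2.INTER_CUBIC)
a=crop(cs['top'],[255,175,350,243],8)
cv2.imwrite('pics/jigtop.png',a)
a=crop(cs['scene'],[225,190,345,260],6); cv2.imwrite('pics/jigsc.png',a)
a=crop(cs['top'],[145,190,245,225],7);cv2.imwrite('pics/brtop.png',a)
E
```

```text
(no output)
```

View pics/jigtop.png

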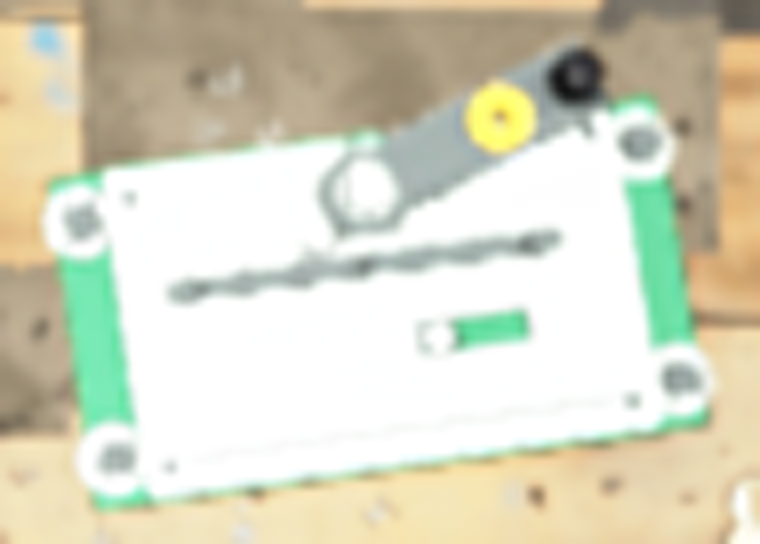

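View pics/jigsc.png

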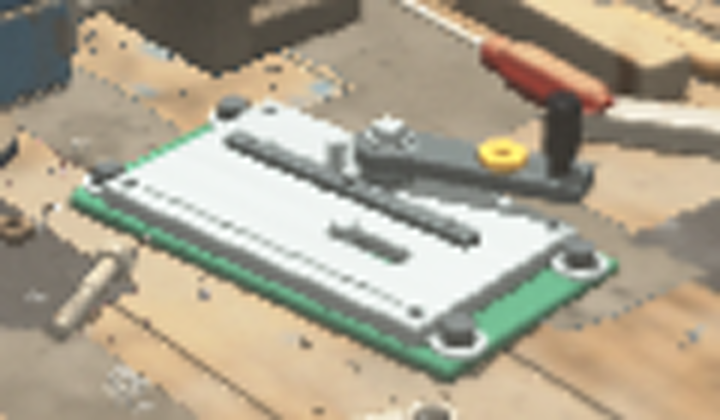

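View pics/brtop.png

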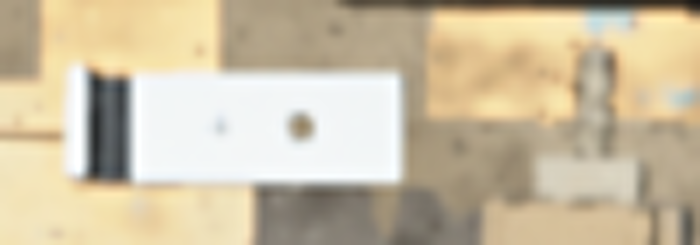

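```bash
cat > fit.py <<'E'
from h import *
from scipy.optimize import least_squares
L={n:dict(np.load(n+'.npz')) for n in ['scene','top']}
un=lambda p,s,o:(np.array(p,float)+.5)/s-.5+np.array(o)
S=[[-.112,.082,.02],[-.112,-.046,.02],[.092,-.046,.02],[.092,.082,.02]]
SL=[[.002,0,.02],[.048,0,.02]]
top=S+SL; ptop=un([[107,172],[150,497],[655,430],[612,105],[418,336],[528,324]],8,[255,175])
sc=S; psc=un([[275,103],[108,187],[420,330],[580,232]],6,[225,190])
def W(p,X):
    X=np.array(X);c,s=np.cos(p[2]),np.sin(p[2]);return np.c_[p[0]+c*X[:,0]-s*X[:,1],p[1]+s*X[:,0]+c*X[:,1],X[:,2]]
def fit(obs,p0):
    f=lambda p:np.concatenate([(proj(L[n],W(p,X))-q).ravel() for n,X,q in obs])
    r=least_squares(f,p0);return r.x,np.round(r.fun.reshape(-1,2),2).tolist()
if __name__=='__main__':
    for o in ([('top',top,ptop)],[('scene',sc,psc)],[('top',top,ptop),('scene',sc,psc)]):
        j,e=fit(o,[.38,-.05,-1.5]); print('jig',np.round(j,4),e)
    for n in ['top','scene']: print(n,'pivot/handle0',(proj(L[n],W(j,[[-.012,.06,.05]]))).tolist())
    h=un([[577,72]],8,[255,175]); ht=atz(L['top'],h,.082)[0]; print('handle',ht)
    h2=un([[565,98]],6,[225,190]); print('handle scene',atz(L['scene'],h2,.082)[0])
    pv=W(j,[[-.012,.06,0]])[0]; print('pivot',pv,'r',np.linalg.norm(ht[:2]-pv[:2]),'ang',np.degrees(np.arctan2(*(ht-pv)[1::-1])-j[2]))
    for t in ([437,336],[437,336]): print('dowel in slot',(atz(L['top'],un([t],8,[255,175]),.027)[0][:2]-W(j,[[.025,0,0]])[0][:2])@np.array([np.cos(j[2]),np.sin(j[2])]))
    B=[[.046,.025,.008],[.046,-.025,.008],[0,0,.008],[-.037,0,.008],[-.098,.025,.048],[-.098,-.025,.048]]
    pb=un([[403,73],[403,183],[300,127],[220,126],[66,65],[66,179]],7,[145,190])
    b,e=fit([('top',B,pb)],[.36,.2,-1.57]); print('br',np.round(b,4),e)
    print('flange',W(b,[[-.094,0,.034]]),'slot',W(j,[[.025,0,.02]]))
    # obstacle check: what stands near
    for name,px,z in [('post',(209,172),.29),('anglepl tl',(285,265),.0),('anglepl br',(370,285),0),('vice',(345,320),.14),('handle',(0,0),0)]:
        print(name,atz(L['top'],[np.array(px)/1.5],z)[0])
E
python3 fit.py
```

```text
jig [ 0.4796 -0.1843 -1.4155] [[-0.12, 0.16], [-0.15, -0.66], [0.37, -0.54], [-0.36, 0.47], [-0.14, 0.47], [0.39, 0.12]]
jig [ 0.4789 -0.1892 -1.4127] [[-0.08, -0.26], [-0.34, -0.0], [-0.26, 0.35], [0.67, -0.31]]
jig [ 0.48   -0.1856 -1.4148] [[0.27, 0.06], [0.27, -0.76], [0.78, -0.7], [0.02, 0.32], [0.27, 0.34], [0.79, -0.02], [-0.43, -0.78], [-0.71, -0.61], [-0.9, -0.33], [0.08, -0.88]]
top pivot/handle0 [[301.1514032711469, 197.88887083924246]]
scene pivot/handle0 [[289.6400168499281, 209.82247266562842]]
handle [ 0.58011512 -0.23826281  0.082     ]
handle scene [ 0.57971144 -0.2443499   0.082     ]
pivot [ 0.53744359 -0.16439493  0.        ] r 0.08530722494760698 ang 21.07498122939084
dowel in slot -0.017201302087270207
dowel in slot -0.017201302087270207
br [ 0.5001  0.1966 -1.5375] [[-0.21, -0.01], [-0.36, -0.27], [0.17, 0.08], [0.13, 0.29], [0.33, 0.13], [-0.06, -0.21]]
flange [[0.49697295 0.2905214  0.034     ]] slot [[ 0.48392143 -0.21026844  0.02      ]]
post [0.71609482 0.28505262 0.29      ]
anglepl tl [0.60317211 0.19488974 0.        ]
anglepl br [0.56412052 0.00788904 0.        ]
vice [0.47703283 0.05102761 0.14      ]
handle [1.20461591 0.88165312 0.        ]
```

```bash
cat > mv.py <<'E'
from h import *
from scipy.spatial.transform import Rotation as Ro
def rot(yaw,tilt=0): # tool z down, tool y at world angle yaw; tilt: about tool x afterwards
    y=np.array([np.cos(yaw),np.sin(yaw),0]);z=np.array([0,0,-1.]);R=Ro.from_matrix(np.c_[np.cross(y,z),y,z]); return R*Ro.from_rotvec([tilt,0,0])
def rows(targets):
    s=state(); R0=Ro.from_rotvec(s['eef_rot']); p0=s['position']
    print('t',round(s['time'],2),'p',np.round(p0,4),'yaw y',np.degrees(np.arctan2(*R0.as_matrix()[1::-1,1])).round(2),'z',np.round(R0.as_matrix()[:,2],4),'F',np.round(s['contact_force'],2),'w',round(s['gripper_width'],4))
    for p,yaw,*t in targets: print(np.round(R0.inv().apply(np.array(p)-p0),4).tolist(),np.round((R0.inv()*rot(yaw,*t)).as_rotvec(),4).tolist())
E
python3 - <<'E'
from mv import *
y=np.pi-1.5375
rows([([.497,.2905,.2415],y),([.497,.2905,.12],y),([.497,.2905,.026],y)])
E
```

```text
t 1.6 p [0.2141 0.5605 0.2423] yaw y 69.1 z [-0.e+00 -1.e-04 -1.e+00] F [ 0.04  0.67 -0.82] w 0.0853
[-0.3606, -0.1513, 0.0008] [-0.0001, -0.0, -0.3981]
[-0.3606, -0.1513, 0.1223] [-0.0001, -0.0, -0.3981]
[-0.3606, -0.1512, 0.2163] [-0.0001, -0.0, -0.3981]
```

Emit:
{"fn": "play_rows", "kwargs": {
  "commands": [
    [0,-0.0515,-0.0216,0,0,0,-0.1],
    [0,-0.103,-0.043,0,0,0,-0.2],
    [0,-0.1545,-0.065,0,0,0,-0.3],
    [0,-0.206,-0.0864,0,0,0,-0.398],
    [0,-0.2576,-0.108,0,0,0,-0.398],
    [0,-0.309,-0.13,0,0,0,-0.398],
    [0,-0.3606,-0.1513,0.04,0,0,-0.398],
    [0,-0.3606,-0.1513,0.09,0,0,-0.398],
    [0,-0.3606,-0.1513,0.13,0,0,-0.398],
    [0,-0.3606,-0.1513,0.13,0,0,-0.398]
  ],
  "grip_force": 60
}}

```text
time: 2.85
position: [0.4945, 0.2888, 0.1093]
eef_rot: [0.051, -3.135, 0.005]
contact_force: [-1.0, 0.6, 1.2]
gripper_width: 0.0858
```

```bash
python3 - <<'E'
from mv import *
y=np.pi-1.5375
c=cam('top'); save(c,'g1.png',[130,150,240,230],7)
rows([([.497,.2905,.026],y)])
E
```

```text
t 2.9 p [0.4961 0.29   0.1117] yaw y 91.89 z [-0.0023 -0.0013 -1.    ] F [0.3  0.49 1.05] w 0.0858
[-0.0011, 0.0006, 0.0857] [-0.0012, -0.0023, -0.0002]
```

View pics/g1.png

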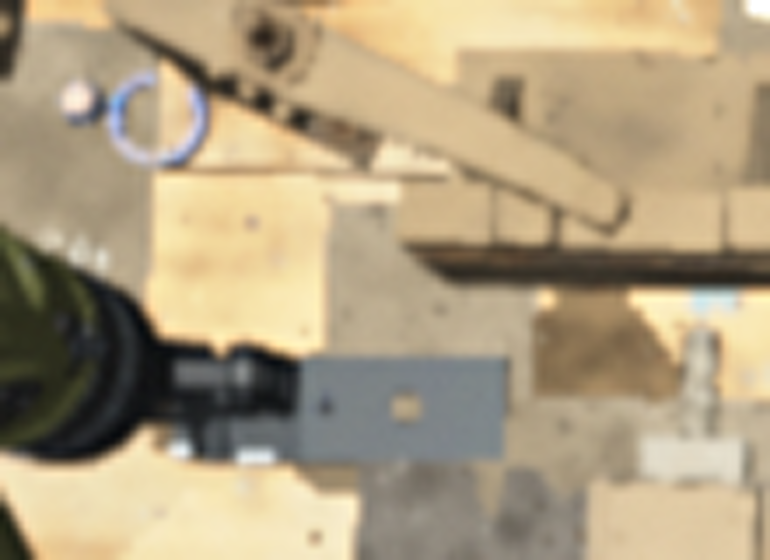

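The gripper is over the flange, with leaf and hole at about (405,405) in the crop. Next: descend, then close.

Emit:
{"fn": "play_rows", "kwargs": {
  "commands": [
    [0,0,0,0.05,0,0,0],
    [0,0,0,0.07,0,0,0],
    [0,0,0,0.083,0,0,0],
    [0,0,0,0.0835,0,0,0],
    [0.5,0,0,0.084,0,0,0],
    [1,0,0,0.084,0,0,0],
    [1,0,0,0.084,0,0,0],
    [1,0,0,0.084,0,0,0],
    [1,0,0,0.084,0,0,0],
    [1,0,0,0.084,0,0,0]
  ],
  "grip_force": 60
}}

```text
time: 4.15
position: [0.4971, 0.2908, 0.0286]
eef_rot: [-0.052, 3.141, 0.001]
contact_force: [-0.3, 0.6, 3.8]
gripper_width: 0.0072
```

```bash
python3 - <<'E'
from mv import *
rows([])
E
```

```text
t 4.15 p [0.4971 0.2908 0.0286] yaw y 91.91 z [ 3.e-04  6.e-04 -1.e+00] F [-0.33  0.58  3.78] w 0.0072
```

Emit:
{"fn": "play_rows", "kwargs": {
  "commands": [
    [1,0,0,-0.01,0,0,0],
    [1,0,0,-0.04,0,0,0],
    [1,0,0,-0.09,0,0,0],
    [1,0,0,-0.14,0,0,0],
    [1,0,0,-0.19,0,0,0],
    [1,0,0,-0.24,0,0,0],
    [1,0,0,-0.265,0,0,0],
    [1,0,0,-0.265,0,0,0]
  ]
}}

```text
time: 5.15
position: [0.4976, 0.2909, 0.2951]
eef_rot: [-0.052, 3.138, 0.002]
contact_force: [0.5, 0.3, -5.5]
gripper_width: 0.0069
```

```bash
python3 - <<'E'
from mv import *
y=np.pi-1.4148
rows([([.467,-.1026,.295],y),([.467,-.1026,.08],y)])
E
```

```text
t 5.15 p [0.4976 0.2909 0.2951] yaw y 91.9 z [ 0.0027  0.0016 -1.    ] F [ 0.5   0.33 -5.48] w 0.0069
[0.0436, -0.3922, -0.0007] [0.0014, 0.0028, -0.1229]
[0.0442, -0.3926, 0.2143] [0.0014, 0.0028, -0.1229]
```

Emit:
{"fn": "play_rows", "kwargs": {
  "commands": [
    [1,0.003,-0.03,0,0,0,-0.01],
    [1,0.009,-0.08,0,0,0,-0.03],
    [1,0.015,-0.135,0,0,0,-0.05],
    [1,0.021,-0.19,0,0,0,-0.07],
    [1,0.027,-0.245,0,0,0,-0.09],
    [1,0.033,-0.3,0,0,0,-0.11],
    [1,0.039,-0.35,0,0,0,-0.123],
    [1,0.0436,-0.385,0,0,0,-0.123],
    [1,0.0436,-0.392,0.02,0.0014,0.0028,-0.123],
    [1,0.0436,-0.392,0.05,0.0014,0.0028,-0.123]
  ]
}}

```text
time: 6.4
position: [0.4654, -0.1035, 0.2411]
eef_rot: [0.242, -3.128, 0.001]
contact_force: [0.1, -0.4, -5.8]
gripper_width: 0.0071
```

```bash
python3 - <<'E'
from mv import *
y=np.pi-1.4148
rows([([.467,-.1026,.295],y),([.467,-.1026,.079],y)])
E
```

```text
t 6.4 p [ 0.4654 -0.1035  0.2411] yaw y 98.83 z [-0.0045 -0.0012 -1.    ] F [ 0.1  -0.39 -5.8 ] w 0.0071
[-0.0015, 0.0006, -0.0539] [-0.0005, -0.0046, -0.0018]
[-0.0025, 0.0007, 0.1621] [-0.0005, -0.0046, -0.0018]
```

Emit:
{"fn": "play_rows", "kwargs": {
  "commands": [
    [1,-0.0015,0.0006,0.05,0,0,0],
    [1,-0.002,0.0006,0.1,0,0,0],
    [1,-0.002,0.0006,0.14,0,0,0],
    [1,-0.002,0.0006,0.16,0,0,0],
    [1,-0.002,0.0006,0.165,0,0,0],
    [1,-0.002,0.0006,0.165,0,0,0]
  ]
}}

```text
time: 7.15
position: [0.467, -0.1019, 0.0777]
eef_rot: [0.245, -3.128, 0.001]
contact_force: [0.2, -0.5, -5.2]
gripper_width: 0.0069
```

```bash
python3 - <<'E'
from mv import *
rows([])
c=cam('top'); np.savez('top_h.npz',**{k:c[k] for k in ['pixels','K','D','R','t']}); 
a=cv2.resize(c['pixels'][175:243,255:350,::-1],None,fx=8,fy=8,interpolation=cv2.INTER_CUBIC)
c=cam('scene'); np.savez('scene_h.npz',**{k:c[k] for k in ['pixels','K','D','R','t']})
cv2.imwrite('pics/h1.png',a)
cv2.imwrite('pics/h2.png',cv2.resize(c['pixels'][180:260,225:345,::-1],None,fx=6,fy=6,interpolation=cv2.INTER_CUBIC))
E
```

```text
t 7.15 p [ 0.467  -0.1019  0.0777] yaw y 98.95 z [-0.0044 -0.0013 -1.    ] F [ 0.23 -0.47 -5.24] w 0.0069
```

View pics/h1.png

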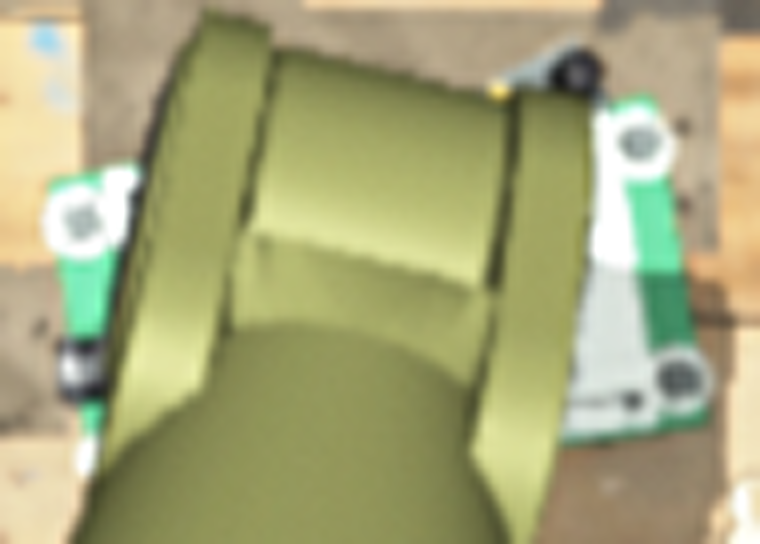

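View pics/h2.png

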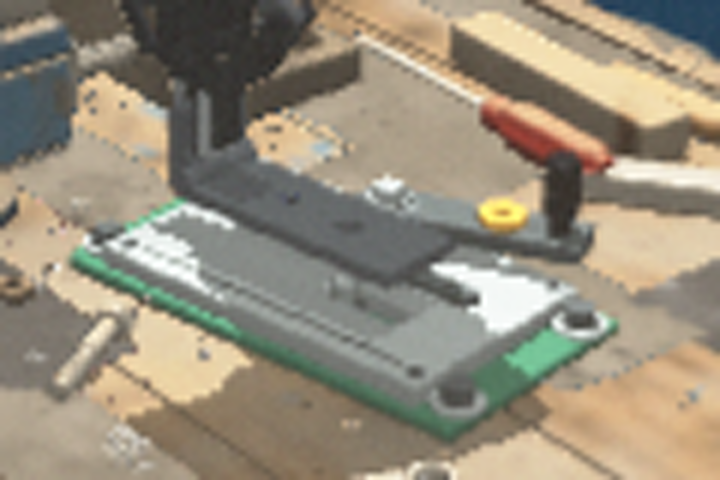

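```bash
cat > f2.py <<'E'
from fit import *
L['scene_h']=dict(np.load('scene_h.npz'))
o=[225,180]
zu=.0777-.0286
B=[[.046,-.025,.008+zu],[.046,.025,.008+zu],[0,0,.008+zu],[-.037,0,.008+zu],[.046,-.025,zu]]
pb=un([[388,272],[456,238],[349,226],[291,196],[387,284]],6,o)
b,e=fit([('scene_h',B,pb)],[.48,-.19,-1.41]); print('br scene',np.round(b,4),e)
print('br robot',[.467+.094*np.cos(-1.4146),-.1019+.094*np.sin(-1.4146)])
sc=S+[[-.095,.0258,.026],[.065,.0258,.026],SL[1]]
psc=np.r_[un([[275,103],[108,187],[420,330],[580,232]],6,[225,190]),un([[225,142],[463,246],[408,252]],6,[225,190])]
j,e=fit([('scene',sc,psc)],[.48,-.19,-1.41]); print('jig scene',np.round(j,4),e)
for px in ([338,222],[341,225]): 
    d=atz(L['scene'],un([px],6,[225,190]),.027)[0]; c,s=np.cos(j[2]),np.sin(j[2]); q=d[:2]-j[:2]; print('dowel in slot frame',[c*q[0]+s*q[1]-.025,-s*q[0]+c*q[1]])
q=b[:2]-j[:2]; print('hole in slot frame by scene',[c*q[0]+s*q[1]-.025,-s*q[0]+c*q[1]],'dyaw',b[2]-j[2])
im=L['scene']['pixels'][205:240,265:310,::-1]; cv2.imwrite('pics/dow.png',cv2.resize(im,None,fx=16,fy=16,interpolation=cv2.INTER_CUBIC))
G=[('slotc',[.025,0,.02]),('s0',[.002,.007,.02]),('s1',[.048,.007,.02]),('s2',[.048,-.007,.02]),('s3',[.002,-.007,.02])]
print((proj(L['scene'],W(j,[g[1] for g in G]))-[265,205]+.5)*16-.5)
E
python3 f2.py
```

```text
br scene [ 0.4844 -0.1942 -1.4224] [[-0.07, 0.13], [-0.18, -0.44], [-0.03, -0.61], [0.24, 0.32], [0.04, 0.59]]
br robot [np.float64(0.4816228254810742), np.float64(-0.19475565666640912)]
jig scene [ 0.4788 -0.1884 -1.4122] [[-0.28, -0.34], [-0.53, -0.08], [-0.46, 0.24], [0.45, -0.42], [0.08, -0.75], [0.9, -0.58], [-0.19, 1.53]]
dowel in slot frame [np.float64(-0.01829563341019865), np.float64(-0.0030064291699050706)]
dowel in slot frame [np.float64(-0.015292191606372242), np.float64(-0.004252632015910749)]
hole in slot frame by scene [np.float64(-0.018425662216407356), np.float64(0.004633536372637401)] dyaw -0.010203555515337914
[[348.40855148 413.83027198]
 [277.66981271 357.42210633]
 [470.44915533 442.77218597]
 [421.13224895 471.82650716]
 [228.12881438 385.32519904]]
```

View pics/dow.png

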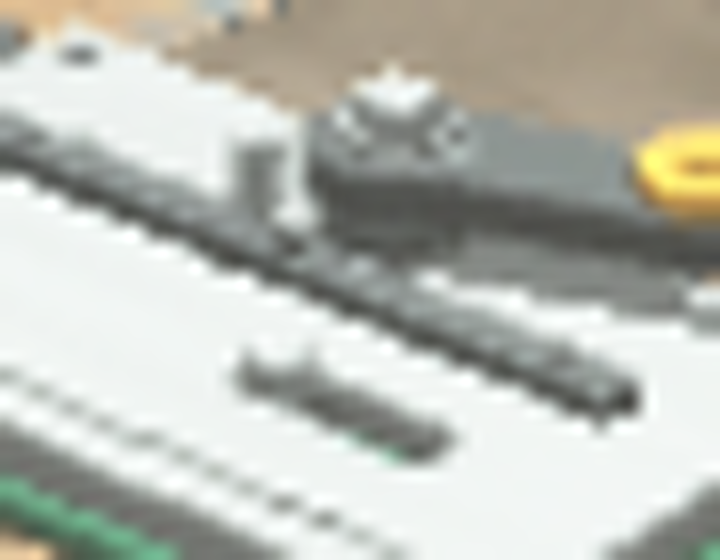

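```bash
cat > br.py <<'E'
from mv import *
YJ=-1.4148; ex=np.array([np.cos(YJ),np.sin(YJ),0]); ey=np.array([-np.sin(YJ),np.cos(YJ),0]); ez=np.array([0,0,1.])
SL=np.array([.4839,-.2095,.02])  # nominal slot point in robot frame
def tcp(x,y,zE,tilt): # hole x,y in nominal slot frame if outer bottom edge at zE above seat
    c,s=np.cos(tilt),np.sin(tilt)
    return SL+(x-.098*c)*ex+y*ey+zE*ez+(.004*c-.0286*s)*ex+(.0286*c+.004*s)*ez
def where():
    s=state(); d=s['position']-SL; F=s['contact_force']
    print('slotframe tcp',np.round([d@ex,d@ey,d[2]],4),'F jig',np.round([F@ex,F@ey,F[2]],2),'M',np.round(s['torque'],2))
YT=np.pi+YJ
E
python3 - <<'E'
from br import *
where()
rows([(tcp(-.021,-.003,.025,.09),YT,.09),(tcp(-.021,-.003,.010,.09),YT,.09),(tcp(-.021,-.003,.0025,.09),YT,.09)])
E
```

```text
slotframe tcp [-0.1084  0.0013  0.059 ] F jig [ 0.42 -0.16 -5.01] M [0.27 0.02 0.01]
t 7.25 p [ 0.4683 -0.1022  0.079 ] yaw y 98.95 z [-0.0016 -0.0019 -1.    ] F [-0.09 -0.44 -5.01] w 0.0068
[0.0043, 0.0088, 0.0051] [0.0884, -0.0019, 0.0003]
[0.0043, 0.0088, 0.0201] [0.0884, -0.0019, 0.0003]
[0.0042, 0.0088, 0.0276] [0.0884, -0.0019, 0.0003]
```

Emit:
{"fn": "play_rows", "kwargs": {
  "commands": [
    [1,0.003,0.005,0.003,0.05,-0.001,0],
    [1,0.0043,0.0088,0.005,0.088,-0.002,0],
    [1,0.0043,0.0088,0.013,0.088,-0.002,0],
    [1,0.0043,0.0088,0.02,0.088,-0.002,0],
    [1,0.0043,0.0088,0.025,0.088,-0.002,0],
    [1,0.0043,0.0088,0.027,0.088,-0.002,0],
    [1,0.0043,0.0088,0.027,0.088,-0.002,0],
    [1,0.0043,0.0088,0.027,0.088,-0.002,0]
  ],
  "grip_force": 40
}}

```text
time: 8.25
position: [0.4624, -0.0942, 0.0514]
eef_rot: [-0.244, 3.123, -0.14]
contact_force: [-0.2, 0.6, -4.8]
gripper_width: 0.007
```

```bash
python3 - <<'E'
from br import *
where()
rows([(tcp(-.021,.0,.0025,.09),YT,.09)])
c=cam('scene'); cv2.imwrite('pics/t1.png',cv2.resize(c['pixels'][180:260,225:345,::-1],None,fx=6,fy=6,interpolation=cv2.INTER_CUBIC))
E
```

```text
slotframe tcp [-0.1172 -0.0034  0.0314] F jig [-0.66 -0.1  -4.83] M [ 0.48  0.15 -0.03]
t 8.25 p [ 0.4624 -0.0942  0.0514] yaw y 98.95 z [ 0.0133 -0.0882 -0.996 ] F [-0.2   0.63 -4.83] w 0.007
[-0.0034, -0.0, 0.0001] [0.0007, -0.0006, 0.0001]
```

View pics/t1.png

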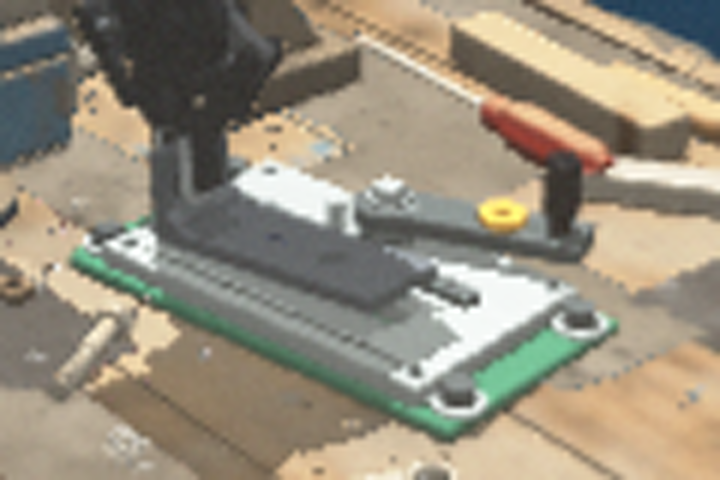

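The picture shows the bracket tilted over the seat, flange end low and just inboard of the rail, free of contact. Next I'll feel towards the rail.

Emit:
{"fn": "play_rows", "kwargs": {
  "commands": [
    [1,-0.0007,0,0,0,0,0],
    [1,-0.0014,0,0,0,0,0],
    [1,-0.002,0,0,0,0,0]
  ]
}}

```text
time: 8.68
position: [0.4643, -0.0938, 0.0514]
eef_rot: [-0.245, 3.123, -0.14]
contact_force: [-0.1, -0.7, -5.8]
gripper_width: 0.0072
```

Emit:
{"fn": "play_rows", "kwargs": {
  "commands": [
    [1,-0.0005,0,0,0,0,0],
    [1,-0.001,0,0,0,0,0],
    [1,-0.001,0,0,0,0,0]
  ]
}}

```text
time: 9.05
position: [0.4651, -0.0936, 0.0513]
eef_rot: [-0.245, 3.123, -0.139]
contact_force: [-0.3, 0.1, -5.0]
gripper_width: 0.0072
```

Emit:
{"fn": "play_rows", "kwargs": {
  "commands": [
    [1,-0.0005,0,0,0,0,0],
    [1,-0.001,0,0,0,0,0],
    [1,-0.001,0,0,0,0,0]
  ]
}}

```text
time: 9.43
position: [0.4658, -0.0935, 0.0512]
eef_rot: [-0.245, 3.123, -0.14]
contact_force: [-1.3, -0.1, -5.0]
gripper_width: 0.0073
```

Emit:
{"fn": "play_rows", "kwargs": {
  "commands": [
    [1,-0.0005,0,0,0,0,0],
    [1,-0.0005,0,0,0,0,0],
    [1,-0.0005,0,0,0,0,0]
  ]
}}

```text
time: 9.8
position: [0.4659, -0.0935, 0.0511]
eef_rot: [-0.245, 3.124, -0.14]
contact_force: [-3.9, -1.0, -3.2]
gripper_width: 0.0073
```

Emit:
{"fn": "play_rows", "kwargs": {
  "commands": [
    [1,-0.0005,0,0,0,0,0],
    [1,-0.0005,0,0,0,0,0],
    [1,-0.0005,0,0,0,0,0]
  ]
}}

```text
time: 10.18
position: [0.4659, -0.0934, 0.051]
eef_rot: [-0.245, 3.125, -0.14]
contact_force: [-4.9, -0.7, -2.4]
gripper_width: 0.007
```

```bash
python3 - <<'E'
from br import *
where()
rows([(tcp(-.021,.0003,.001,.072),YT,.072),(tcp(-.021,.0003,.0,.072),YT,.072)])
E
```

```text
slotframe tcp [-0.1174  0.0003  0.031 ] F jig [-0.11 -4.93 -2.37] M [ 0.16  1.28 -0.14]
t 10.18 p [ 0.4659 -0.0934  0.051 ] yaw y 98.96 z [ 0.011  -0.0885 -0.996 ] F [-4.88 -0.65 -2.37] w 0.007
[-0.0, -0.0005, 0.0013] [-0.0173, -0.0029, 0.0003]
[-0.0, -0.0004, 0.0022] [-0.0173, -0.0029, 0.0003]
```

Emit:
{"fn": "play_rows", "kwargs": {
  "commands": [
    [1,0.001,0,0,0,0,0],
    [1,0.0012,-0.0003,0.0005,-0.01,0,0],
    [1,0.0012,-0.0005,0.0013,-0.0173,0,0],
    [1,0.0012,-0.0005,0.0013,-0.0173,0,0],
    [1,0.0012,-0.0005,0.0013,-0.0173,0,0]
  ]
}}

```text
time: 10.8
position: [0.4659, -0.0941, 0.05]
eef_rot: [-0.245, 3.125, -0.112]
contact_force: [-4.0, -1.3, -5.4]
gripper_width: 0.0071
```

```bash
python3 - <<'E'
from br import *
where();rows([])
E
```

```text
slotframe tcp [-0.1168  0.0002  0.03  ] F jig [ 0.7  -4.14 -5.4 ] M [ 0.32  0.85 -0.02]
t 10.8 p [ 0.4659 -0.0941  0.05  ] yaw y 98.95 z [ 0.0102 -0.071  -0.9974] F [-3.98 -1.33 -5.4 ] w 0.0071
```

Emit:
{"fn": "play_rows", "kwargs": {
  "commands": [
    [1,0.001,0,0,0,0,0],
    [1,0.001,0,0.0005,0,0,0],
    [1,0.001,0,0.001,0,0,0],
    [1,0.001,0,0.001,0,0,0]
  ]
}}

```text
time: 11.3
position: [0.4657, -0.0943, 0.0492]
eef_rot: [-0.245, 3.124, -0.113]
contact_force: [-0.7, -1.2, -5.4]
gripper_width: 0.0073
```

```bash
python3 - <<'E'
from br import *
where();rows([])
E
```

```text
slotframe tcp [-1.166e-01 -1.000e-04  2.920e-02] F jig [ 1.06 -0.89 -5.37] M [ 0.43  0.06 -0.03]
t 11.3 p [ 0.4657 -0.0943  0.0492] yaw y 98.96 z [ 0.0115 -0.0711 -0.9974] F [-0.71 -1.19 -5.37] w 0.0073
```

Emit:
{"fn": "play_rows", "kwargs": {
  "commands": [
    [1,0,0,0.0005,0,0,0],
    [1,0,0,0.001,0,0,0],
    [1,0,0,0.001,0,0,0]
  ]
}}

```text
time: 11.68
position: [0.4655, -0.0944, 0.0485]
eef_rot: [-0.245, 3.124, -0.113]
contact_force: [-1.3, 1.4, 2.1]
gripper_width: 0.0071
```

Emit:
{"fn": "play_rows", "kwargs": {
  "commands": [
    [1,0,0,0.0005,0,0,0],
    [1,0,0,0.001,0,0,0],
    [1,0,0,0.001,0,0,0]
  ]
}}

```text
time: 12.05
position: [0.4656, -0.0944, 0.0485]
eef_rot: [-0.245, 3.124, -0.113]
contact_force: [-5.4, 2.7, 13.8]
gripper_width: 0.0073
```

Emit:
{"fn": "play_rows", "kwargs": {
  "commands": [
    [1,0,0,-0.0012,0,0,0],
    [1,0,0,-0.0014,0,0,0],
    [0.95,0,0,-0.0014,0,0,0],
    [0.9,0,0,-0.0014,0,0,0],
    [0.85,0,0,-0.0014,0,0,0],
    [0.8,0,0,-0.0014,0,0,0],
    [0.8,0,0,-0.0014,0,0,0]
  ],
  "grip_force": 20
}}

```text
time: 12.92
position: [0.465, -0.0945, 0.0484]
eef_rot: [-0.245, 3.125, -0.113]
contact_force: [-0.4, -0.2, -0.3]
gripper_width: 0.0172
```

```bash
python3 - <<'E'
from br import *
where();rows([])
c=cam('scene'); cv2.imwrite('pics/r1.png',cv2.resize(c['pixels'][180:260,225:345,::-1],None,fx=6,fy=6,interpolation=cv2.INTER_CUBIC))
E
```

```text
slotframe tcp [-0.1166 -0.0008  0.0284] F jig [ 0.1  -0.39 -0.3 ] M [0.08 0.01 0.  ]
t 12.93 p [ 0.465  -0.0945  0.0484] yaw y 98.95 z [ 0.0103 -0.0713 -0.9974] F [-0.37 -0.16 -0.3 ] w 0.0172
```

View pics/r1.png

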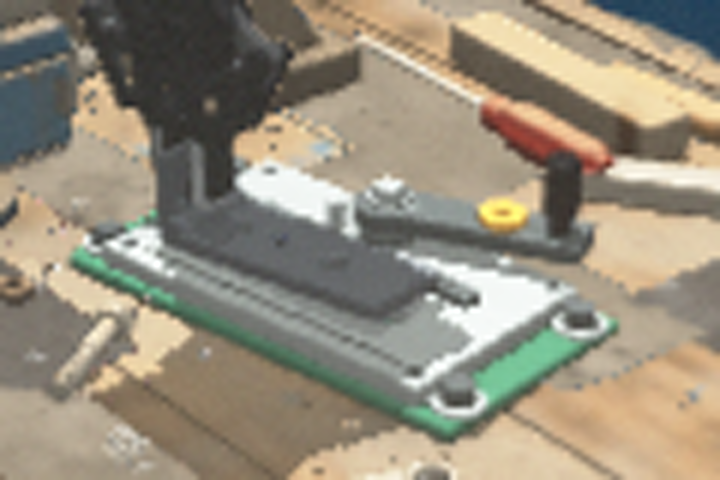

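Released: force is zero and the leaf rests high on the dowel, with its end corner at crop px (380,318). Nudging +x with the half-open jaws.

Emit:
{"fn": "play_rows", "kwargs": {
  "commands": [
    [0.8,0,-0.002,0.0001,0,0,0],
    [0.8,0,-0.0035,0.0002,0,0,0],
    [0.8,0,-0.0045,0.0003,0,0,0],
    [0.8,0,-0.005,0.0004,0,0,0],
    [0.8,0,-0.0055,0.0004,0,0,0],
    [0.8,0,-0.006,0.0004,0,0,0],
    [0.8,0,-0.006,0.0004,0,0,0]
  ]
}}

```text
time: 13.85
position: [0.4659, -0.1, 0.0484]
eef_rot: [-0.245, 3.125, -0.112]
contact_force: [-0.4, 4.1, 1.3]
gripper_width: 0.0168
```

Emit:
{"fn": "play_rows", "kwargs": {
  "commands": [
    [0.8,0,-0.0005,0,0,0,0],
    [0.8,0,-0.001,0.0001,0,0,0],
    [0.8,0,-0.0015,0.0001,0,0,0],
    [0.8,0,-0.0015,0.0001,0,0,0]
  ]
}}

```text
time: 14.35
position: [0.4663, -0.1025, 0.0485]
eef_rot: [-0.244, 3.125, -0.115]
contact_force: [-0.1, 0.5, -0.3]
gripper_width: 0.0171
```

```bash
python3 - <<'E'
from br import *
where();rows([])
c=cam('scene'); np.savez('n1.npz',p=c['pixels'])
# predicted leaf end corners (bottom) for tilted / flush, current x guess
for t in (0,.068):
    for x in (-.021,-.015):
        P=[SL+(x-.098+.144*np.cos(t))*ex+y*ey+.144*np.sin(t)*ez for y in (-.025,.025)]
        print(t,x,((proj(c,P)-[225,180]+.5)*6-.5).round(0).tolist())
for n in 'bracket',:
    for d in outline_of('scene',n)[:2]: print(d['p'],((np.array(d['box']).reshape(2,2)-[225,180])*6).round())
E
```

```text
slotframe tcp [-0.1084 -0.0008  0.0285] F jig [-0.51 -0.06 -0.27] M [0.1  0.05 0.02]
t 14.35 p [ 0.4663 -0.1025  0.0485] yaw y 98.93 z [ 0.0103 -0.0728 -0.9973] F [-0.14  0.5  -0.27] w 0.0171
0 -0.021 [[373.0, 338.0], [440.0, 300.0]]
0 -0.015 [[383.0, 343.0], [449.0, 304.0]]
0.068 -0.021 [[373.0, 320.0], [440.0, 282.0]]
0.068 -0.015 [[383.0, 325.0], [449.0, 286.0]]
0.76 [[156. 151.]
 [433. 308.]]
```

Emit:
{"fn": "play_rows", "kwargs": {
  "commands": [
    [0.8,0,-0.0005,0,0,0,0],
    [0.8,0,-0.001,0.0001,0,0,0],
    [0.8,0,-0.0015,0.0001,0,0,0],
    [0.8,0,-0.0015,0.0001,0,0,0]
  ]
}}

```text
time: 14.95
position: [0.4665, -0.1035, 0.0485]
eef_rot: [-0.245, 3.125, -0.113]
contact_force: [0.0, 0.2, -0.2]
gripper_width: 0.017
```

Emit:
{"fn": "play_rows", "kwargs": {
  "commands": [
    [0.8,0,-0.0005,0,0,0,0],
    [0.8,0,-0.001,0.0001,0,0,0],
    [0.8,0,-0.0015,0.0001,0,0,0],
    [0.8,0,-0.0015,0.0001,0,0,0]
  ]
}}

```text
time: 15.45
position: [0.4666, -0.1043, 0.0485]
eef_rot: [-0.245, 3.125, -0.111]
contact_force: [-0.2, 3.1, 1.9]
gripper_width: 0.017
```

```bash
cat > look.py <<'E'
from br import *
where();rows([])
c=cam('scene'); 
for d in outline_of('scene','bracket')[:1]: print(d['p'],((np.array(d['box']).reshape(2,2)-[225,180])*6).round().tolist())
E
python3 look.py
```

```text
slotframe tcp [-0.1066 -0.0008  0.0285] F jig [-3.13  0.28  1.9 ] M [0.85 0.13 0.01]
t 15.45 p [ 0.4666 -0.1043  0.0485] yaw y 98.97 z [ 0.0102 -0.07   -0.9975] F [-0.21  3.13  1.9 ] w 0.017
0.68 [[176.0, 145.0], [445.0, 332.0]]
```

Emit:
{"fn": "play_rows", "kwargs": {
  "commands": [
    [0.8,0,-0.0005,0,0,0,0],
    [0.8,0,-0.001,0.0001,0,0,0],
    [0.8,0,-0.001,0.0001,0,0,0],
    [0.8,0,-0.001,0.0001,0,0,0]
  ]
}}

```text
time: 16.05
position: [0.4668, -0.1057, 0.0485]
eef_rot: [-0.245, 3.125, -0.112]
contact_force: [-1.2, 4.4, 1.9]
gripper_width: 0.0169
```

```bash
python3 look.py
```

```text
slotframe tcp [-0.1052 -0.0008  0.0285] F jig [-4.48 -0.47  1.91] M [1.04 0.16 0.04]
t 16.05 p [ 0.4668 -0.1057  0.0485] yaw y 98.96 z [ 0.0103 -0.071  -0.9974] F [-1.16  4.35  1.91] w 0.0169
0.66 [[169.0, 161.0], [451.0, 329.0]]
```

Emit:
{"fn": "play_rows", "kwargs": {
  "commands": [
    [0.8,0,-0.0005,0,0,0,0],
    [0.8,0,-0.001,0.0001,0,0,0],
    [0.8,0,-0.001,0.0001,0,0,0],
    [0.8,0,-0.001,0.0001,0,0,0]
  ]
}}

```text
time: 16.65
position: [0.4669, -0.1067, 0.0485]
eef_rot: [-0.245, 3.125, -0.112]
contact_force: [-1.1, 5.0, 3.1]
gripper_width: 0.0172
```

```bash
python3 look.py; python3 - <<'E'
import numpy as np,cv2
from h import *
b=np.load('n1.npz')['p']; c=cam('scene')['pixels']
# profile down a column through the leaf near edge, columns 280..289
for col in (272,280,286):
    print(col,'old',b[212:242,col].sum(1).tolist()); print(col,'new',c[212:242,col].sum(1,dtype=int).tolist())
E
```

```text
slotframe tcp [-0.1042 -0.0008  0.0285] F jig [-5.13 -0.31  3.06] M [ 1.16  0.16 -0.  ]
t 16.65 p [ 0.4669 -0.1067  0.0485] yaw y 98.96 z [ 0.0103 -0.0708 -0.9974] F [-1.11  5.02  3.06] w 0.0172
0.73 [[168.0, 154.0], [452.0, 327.0]]
272 old [729, 731, 685, 485, 324, 317, 316, 311, 250, 258, 308, 313, 315, 311, 266, 247, 317, 400, 463, 401, 389, 462, 446, 368, 346, 323, 307, 268, 238, 280]
272 new [727, 727, 682, 494, 322, 308, 314, 323, 314, 292, 266, 310, 314, 313, 320, 264, 239, 286, 457, 405, 401, 464, 451, 364, 348, 324, 311, 269, 238, 283]
280 old [739, 695, 455, 388, 391, 378, 310, 313, 301, 308, 322, 317, 271, 294, 311, 319, 315, 273, 248, 288, 397, 468, 468, 360, 457, 482, 403, 362, 346, 325]
280 new [740, 698, 448, 387, 392, 370, 310, 286, 317, 313, 326, 308, 316, 317, 300, 318, 319, 323, 318, 254, 248, 400, 461, 357, 462, 479, 396, 352, 348, 322]
286 old [661, 463, 445, 393, 256, 228, 252, 250, 292, 306, 314, 315, 308, 317, 319, 319, 314, 321, 313, 265, 248, 282, 390, 419, 422, 386, 403, 471, 478, 373]
286 new [664, 458, 447, 401, 259, 225, 248, 252, 290, 284, 290, 307, 324, 316, 321, 328, 327, 317, 324, 323, 309, 302, 260, 244, 403, 389, 409, 468, 480, 385]
```

Edge slopes along the leaf now match a flush bracket: it dropped about 2.8 px at the end, with slope 0.49 against 0.38 before. Next: back off, open and rise.

Emit:
{"fn": "play_rows", "kwargs": {
  "commands": [
    [0.8,0,0.003,0,0,0,0],
    [0.8,0,0.0055,0,0,0,0],
    [0.6,0,0.0055,-0.0005,0,0,0],
    [0.4,0,0.0055,-0.0005,0,0,0],
    [0.2,0,0.005,-0.01,0,0,0],
    [0.2,0,0.0035,-0.03,0,0,0],
    [0.2,0,0.002,-0.055,-0.03,0,0],
    [0.2,0,-0.0015,-0.1,-0.071,0,0],
    [0.2,0,-0.004,-0.14,-0.071,0,0],
    [0.4,0,-0.004,-0.14,-0.071,0,0]
  ]
}}

```text
time: 18.05
position: [0.4687, -0.1015, 0.1923]
eef_rot: [-0.244, 3.126, -0.005]
contact_force: [-0.2, 0.6, -0.7]
gripper_width: 0.052
```

```bash
python3 look.py; python3 - <<'E'
from br import *
c=cam('scene'); cv2.imwrite('pics/f1.png',cv2.resize(c['pixels'][180:260,225:345,::-1],None,fx=6,fy=6,interpolation=cv2.INTER_CUBIC))
s=state(); print(s['joint_pos'].round(3))
pv=SL-.037*ex+.06*ey; th=np.radians(21.); print('pivot',pv,'handle',pv+.09*(np.cos(th)*ex+np.sin(th)*ey))
for d in spot_in('scene','handle')[:1]: print(d)
E
```

```text
slotframe tcp [-0.109   0.0017  0.1723] F jig [-0.6  -0.13 -0.68] M [ 0.02 -0.03  0.01]
t 18.05 p [ 0.4687 -0.1015  0.1923] yaw y 98.93 z [ 0.0061 -0.0027 -1.    ] F [-0.23  0.58 -0.68] w 0.052
0.9 [[161.0, 140.0], [445.0, 317.0]]
[-2.120e-01  1.150e-01 -4.240e-01  1.033e+00 -1.000e-03 -3.680e-01]
pivot [ 0.53742295 -0.16362742  0.02      ] handle [ 0.58233849 -0.24161841  0.02      ]
{'box': [284.4, 203.5, 322.2, 222.8], 'p': 0.68}
```

View pics/f1.png

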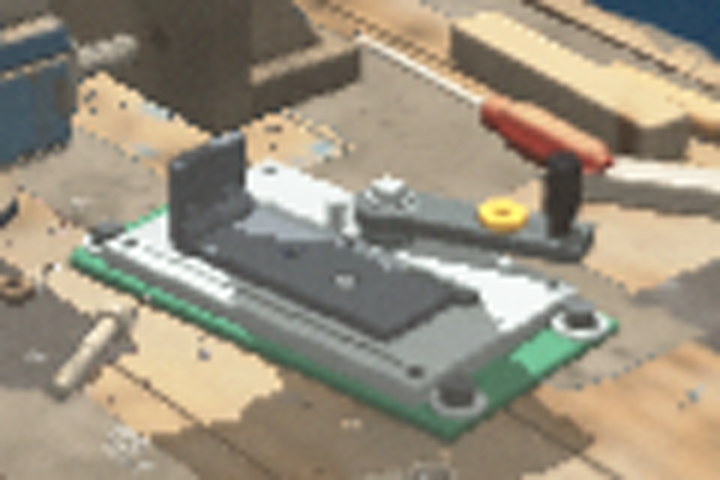

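Last picture: the bracket lies flush along the rail with the bright dowel nose in the hole at (345,280). The arm is still parked, handle at (565,190). Next, go to the handle.

```bash
python3 - <<'E'
from br import *
rows([([.581,-.2405,.13],np.radians(30)),([.581,-.2405,.062],np.radians(30))])
E
```

```text
t 18.25 p [ 0.4653 -0.1006  0.1874] yaw y 98.96 z [-2.5e-03 -8.0e-04 -1.0e+00] F [-0.2  -0.6  -1.13] w 0.0514
[-0.0927, -0.1562, 0.0572] [-0.0019, -0.002, 1.2036]
[-0.0928, -0.1562, 0.1252] [-0.0019, -0.002, 1.2036]
```

Emit:
{"fn": "play_rows", "kwargs": {
  "commands": [
    [0.5,-0.013,-0.022,0,0,0,0.17],
    [0.5,-0.026,-0.044,0,0,0,0.34],
    [0.5,-0.04,-0.067,0,0,0,0.51],
    [0.5,-0.053,-0.09,0,0,0,0.68],
    [0.5,-0.066,-0.111,0,0,0,0.85],
    [0.5,-0.08,-0.134,0.02,0,0,1.02],
    [0.5,-0.0927,-0.156,0.04,0,0,1.19],
    [0.5,-0.0927,-0.156,0.057,0,0,1.2036],
    [0.5,-0.0927,-0.156,0.057,0,0,1.2036],
    [0.5,-0.0927,-0.156,0.057,0,0,1.2036]
  ]
}}

```text
time: 19.5
position: [0.5814, -0.2397, 0.1316]
eef_rot: [-1.568, -2.721, 0.002]
contact_force: [-0.0, 0.2, 0.5]
gripper_width: 0.0426
```

```bash
python3 - <<'E'
from br import *
rows([([.581,-.2405,.062],np.radians(30))])
E
```

```text
t 19.5 p [ 0.5814 -0.2397  0.1316] yaw y 30.1 z [-1.3e-03 -7.0e-04 -1.0e+00] F [-0.02  0.25  0.5 ] w 0.0426
[-0.0005, -0.0007, 0.0696] [-0.0014, -0.0001, 0.0018]
```

Emit:
{"fn": "play_rows", "kwargs": {
  "commands": [
    [0.5,0,0,0.03,0,0,0],
    [0.5,0,0,0.045,0,0,0],
    [0.5,0,0,0.06,0,0,0],
    [0.5,0,0,0.068,0,0,0],
    [0.5,0,0,0.068,0,0,0],
    [0.6,0,0,0.068,0,0,0],
    [0.72,0,0,0.068,0,0,0],
    [0.72,0,0,0.068,0,0,0]
  ],
  "grip_force": 20
}}

```text
time: 20.5
position: [0.5822, -0.2407, 0.0639]
eef_rot: [1.571, 2.72, -0.002]
contact_force: [-0.1, -1.2, -0.4]
gripper_width: 0.0238
```

```bash
python3 - <<'E'
from br import *
where()
pv=SL-.037*ex+.06*ey; pv[2]=.062
T=[]
for a in np.radians([21,12,3,-6,-15,-24,-33,-42,-51,-60,-69,-78,-87,-90,-93]):
    u=np.cos(a)*ex+np.sin(a)*ey; T.append((pv+.09*u,np.arctan2(u[1],u[0])+np.pi/2))
rows(T)
E
```

```text
slotframe tcp [0.0461 0.0922 0.0439] F jig [ 1.13 -0.25 -0.39] M [-0.03 -0.02 -0.04]
t 20.5 p [ 0.5822 -0.2407  0.0639] yaw y 29.99 z [-1.0e-04 -1.3e-03 -1.0e+00] F [-0.08 -1.16 -0.39] w 0.0238
[-0.0009, -0.0003, 0.0019] [-0.0007, 0.0011, 0.0009]
[0.0002, -0.0144, 0.0019] [-0.0006, 0.0012, 0.158]
[0.0035, -0.0281, 0.0019] [-0.0005, 0.0012, 0.3151]
[0.009, -0.0412, 0.0019] [-0.0005, 0.0013, 0.4722]
[0.0164, -0.0532, 0.0019] [-0.0004, 0.0013, 0.6293]
[0.0255, -0.0639, 0.0019] [-0.0002, 0.0014, 0.7863]
[0.0363, -0.0731, 0.0019] [-0.0001, 0.0014, 0.9434]
[0.0483, -0.0805, 0.0019] [-0.0, 0.0014, 1.1005]
[0.0614, -0.0859, 0.0019] [0.0001, 0.0014, 1.2576]
[0.0751, -0.0892, 0.0019] [0.0002, 0.0014, 1.4147]
[0.0892, -0.0902, 0.0018] [0.0003, 0.0015, 1.5717]
[0.1033, -0.0891, 0.0018] [0.0004, 0.0015, 1.7288]
[0.117, -0.0858, 0.0018] [0.0006, 0.0015, 1.8859]
[0.1214, -0.0842, 0.0018] [0.0006, 0.0015, 1.9383]
[0.1258, -0.0824, 0.0018] [0.0006, 0.0015, 1.9906]
```

Emit:
{"fn": "play_rows", "kwargs": {
  "commands": [
    [0.72,0,-0.007,0,0,0,0.08],
    [0.72,0.0002,-0.0144,0,0,0,0.158],
    [0.72,0.0018,-0.0213,0,0,0,0.2366],
    [0.72,0.0035,-0.0281,0,0,0,0.315],
    [0.72,0.009,-0.0412,0,0,0,0.472],
    [0.72,0.0164,-0.0532,0,0,0,0.629],
    [0.72,0.0255,-0.0639,0,0,0,0.786],
    [0.72,0.0363,-0.0731,0,0,0,0.943],
    [0.72,0.0483,-0.0805,0,0,0,1.1],
    [0.72,0.0483,-0.0805,0,0,0,1.1]
  ]
}}

```text
time: 21.75
position: [0.4877, -0.2388, 0.0639]
eef_rot: [2.759, 1.5, -0.002]
contact_force: [0.0, 0.5, 0.1]
gripper_width: 0.024
```

```bash
python3 - <<'E'
from br import *
where()
pv=SL-.037*ex+.06*ey; pv[2]=.0635
T=[]
for a in np.radians([-42,-51,-60,-69,-76,-82,-86,-88,-90,-92,-94,-96]):
    u=np.cos(a)*ex+np.sin(a)*ey; T.append((pv+.09*u,np.arctan2(u[1],u[0])+np.pi/2))
rows(T)
cam('scene')
for d in spot_in('scene','handle')[:1]: print(d)
E
```

```text
slotframe tcp [ 0.0295 -0.0008  0.0439] F jig [-0.54  0.1   0.15] M [0.02 0.01 0.02]
t 21.75 p [ 0.4877 -0.2388  0.0639] yaw y -32.93 z [-6.0e-04 -1.2e-03 -1.0e+00] F [0.02 0.55 0.15] w 0.024
[0.0001, 0.0007, 0.0004] [0.0002, 0.0013, 0.0022]
[0.0013, -0.0134, 0.0004] [0.0003, 0.0013, 0.1593]
[0.0046, -0.0271, 0.0004] [0.0004, 0.0013, 0.3164]
[0.01, -0.0402, 0.0003] [0.0005, 0.0013, 0.4735]
[0.0156, -0.0496, 0.0003] [0.0005, 0.0012, 0.5956]
[0.0213, -0.0571, 0.0003] [0.0006, 0.0012, 0.7004]
[0.0255, -0.0618, 0.0003] [0.0007, 0.0012, 0.7702]
[0.0278, -0.064, 0.0003] [0.0007, 0.0012, 0.8051]
[0.0301, -0.0661, 0.0003] [0.0007, 0.0012, 0.84]
[0.0324, -0.0682, 0.0003] [0.0007, 0.0012, 0.8749]
[0.0349, -0.0702, 0.0003] [0.0007, 0.0012, 0.9098]
[0.0374, -0.072, 0.0003] [0.0008, 0.0012, 0.9447]
{'box': [289.6, 207.6, 300.1, 233.8], 'p': 0.73}
```

Emit:
{"fn": "play_rows", "kwargs": {
  "commands": [
    [0.72,0.0013,-0.0134,0,0,0,0.159],
    [0.72,0.0046,-0.0271,0,0,0,0.316],
    [0.72,0.01,-0.0402,0,0,0,0.473],
    [0.72,0.0156,-0.0496,0,0,0,0.595],
    [0.72,0.0213,-0.0571,0,0,0,0.7],
    [0.72,0.0255,-0.0618,0,0,0,0.77],
    [0.72,0.0278,-0.064,0,0,0,0.805],
    [0.72,0.029,-0.065,0,0,0,0.82],
    [0.72,0.0301,-0.0661,0,0,0,0.84],
    [0.72,0.0301,-0.0661,0,0,0,0.84]
  ]
}}

```text
time: 23.1
position: [0.4492, -0.1779, 0.0635]
eef_rot: [3.131, 0.243, -0.001]
contact_force: [-1.0, -2.1, 1.0]
gripper_width: 0.0239
```

```bash
python3 - <<'E'
from br import *
where();rows([])
E
```

```text
slotframe tcp [-0.0366 -0.0293  0.0435] F jig [ 1.88 -1.33  1.04] M [-0.47  0.17 -0.02]
t 23.1 p [ 0.4492 -0.1779  0.0635] yaw y -81.14 z [-6.0e-04 -1.3e-03 -1.0e+00] F [-1.02 -2.06  1.04] w 0.0239
```

Emit:
{"fn": "play_rows", "kwargs": {
  "commands": [
    [0.72,0,-0.001,0,0,0,0],
    [0.72,0,-0.002,0,0,0,0],
    [0.72,0,-0.002,0,0,0,0]
  ]
}}

```text
time: 23.48
position: [0.4487, -0.1756, 0.0635]
eef_rot: [3.131, 0.242, -0.001]
contact_force: [-1.0, -2.9, 0.9]
gripper_width: 0.0241
```

Emit:
{"fn": "play_rows", "kwargs": {
  "commands": [
    [0.72,0,-0.001,0,0,0,0],
    [0.72,0,-0.001,0,0,0,0],
    [0.72,0,-0.001,0,0,0,0]
  ]
}}

```text
time: 23.85
position: [0.4485, -0.1747, 0.0634]
eef_rot: [3.131, 0.242, -0.001]
contact_force: [-1.0, -1.5, 1.3]
gripper_width: 0.024
```

Emit:
{"fn": "play_rows", "kwargs": {
  "commands": [
    [0.72,0,-0.001,0,0,0,0],
    [0.72,0,-0.001,0,0,0,0],
    [0.72,0,-0.001,0,0,0,0]
  ]
}}

```text
time: 24.22
position: [0.4485, -0.1745, 0.0635]
eef_rot: [3.13, 0.241, -0.002]
contact_force: [-1.0, -5.6, -0.0]
gripper_width: 0.024
```

Emit:
{"fn": "play_rows", "kwargs": {
  "commands": [
    [0.72,0,-0.001,0,0,0,0],
    [0.72,0,-0.001,0,0,0,0],
    [0.72,0,-0.001,0,0,0,0]
  ]
}}

```text
time: 24.6
position: [0.4485, -0.1744, 0.0635]
eef_rot: [3.128, 0.24, -0.002]
contact_force: [-0.6, -8.6, -2.4]
gripper_width: 0.0239
```

Emit:
{"fn": "play_rows", "kwargs": {
  "commands": [
    [0.72,0,0.002,0,0,0,0],
    [0.66,0,0.0035,0,0,0,0],
    [0.6,0,0.004,0,0,0,0],
    [0.5,0,0.004,0,0,0,0],
    [0.5,0,0.004,0,0,0,0],
    [0.5,0,0.004,-0.01,0,0,0],
    [0.5,0,0.004,-0.03,0,0,0],
    [0.5,0,0.004,-0.07,0,0,0],
    [0.5,0,0.004,-0.12,0,0,0],
    [0.5,0,0.004,-0.17,0,0,0]
  ]
}}

```text
time: 25.85
position: [0.4487, -0.1764, 0.2357]
eef_rot: [3.131, 0.242, -0.001]
contact_force: [0.5, 0.3, -0.4]
gripper_width: 0.0425
```

```bash
cat > chk.py <<'E'
from br import *
where();rows([])
c=cam('scene'); im=c['pixels'].astype(int)
pv=SL-.037*ex+.06*ey
# dark handle blob: expected pixel of handle mid at several joint angles
for a in (90,85,80): 
    u=np.cos(np.radians(-a))*ex+np.sin(np.radians(-a))*ey; P=pv+.09*u; P[2]=.066; B=pv+.09*u;B[2]=.082; print(a,proj(c,[P,B]).round(1).tolist())
m=(im.sum(2)<140); m[:200]=0;m[250:]=0;m[:,:240]=0;m[:,330:]=0
n,l,st,ce=cv2.connectedComponentsWithStats(m.astype(np.uint8))
for i in range(1,n):
    if st[i,4]>12: print('dark',st[i].tolist(),ce[i].round(1))
for lb in ('handle','bracket'):
  for d in outline_of('scene',lb)[:1]: print(lb,round(d['p'],2),np.round(d['box']).tolist())
for col in (258,264,272,280): print(col,im[212:242,col].sum(1).tolist())
cv2.imwrite('pics/end.png',cv2.resize(c['pixels'][180:260,225:345,::-1],None,fx=6,fy=6,interpolation=cv2.INTER_CUBIC))
E
python3 chk.py
```

```text
slotframe tcp [-0.0382 -0.0296  0.2157] F jig [-0.26  0.52 -0.4 ] M [-0.04 -0.05  0.  ]
t 25.85 p [ 0.4487 -0.1764  0.2357] yaw y -81.16 z [-3.0e-04 -1.2e-03 -1.0e+00] F [ 0.47  0.34 -0.4 ] w 0.0425
90 [[269.6, 215.5], [269.6, 210.6]]
85 [[271.7, 216.3], [271.7, 211.4]]
80 [[274.0, 217.1], [274.0, 212.1]]
handle 0.88 [265.0, 208.0, 296.0, 233.0]
bracket 0.76 [253.0, 204.0, 300.0, 234.0]
258 [250, 235, 249, 270, 316, 286, 270, 259, 441, 326, 248, 501, 692, 533, 702, 714, 495, 373, 345, 339, 385, 281, 296, 546, 446, 601, 456, 427, 596, 615]
264 [292, 323, 306, 293, 286, 482, 511, 522, 511, 519, 514, 472, 378, 254, 246, 341, 479, 694, 500, 365, 346, 353, 412, 358, 265, 323, 539, 609, 620, 623]
272 [176, 173, 180, 175, 164, 168, 170, 171, 176, 207, 410, 310, 282, 291, 267, 232, 231, 267, 395, 355, 387, 467, 450, 360, 360, 335, 314, 270, 239, 286]
280 [738, 702, 479, 443, 444, 531, 616, 585, 398, 361, 255, 234, 234, 274, 374, 501, 508, 515, 510, 313, 253, 649, 508, 364, 464, 484, 395, 357, 350, 330]
```

```bash
python3 - <<'E'
from br import *
old=np.load('scene.npz'); c=cam('scene')
pv=SL-.037*ex+.06*ey
def blob(im,r0,r1,c0,c1):
    s=im.astype(float).sum(2)[r0:r1,c0:c1]; w=np.clip(260-s,0,100)/100; 
    n,l,st,ce=cv2.connectedComponentsWithStats((s<215).astype(np.uint8)); i=1+np.argmax(st[1:,4]); 
    return st[i].tolist(),(ce[i]+[c0,r0]).round(2)
print('parked',blob(old['pixels'],200,222,310,328),[ (proj(c,[pv*[1,1,0]+.09*(np.cos(a)*ex+np.sin(a)*ey)+.066*ez])[0]).round(2).tolist() for a in np.radians([19,21,23])])
print('now',blob(c['pixels'],203,224,262,282),[(g,proj(c,[pv*[1,1,0]+.09*(np.cos(a)*ex+np.sin(a)*ey)+.066*ez])[0].round(2).tolist()) for g in (90,86,82) for a in [np.radians(-g)]])
E
```

```text
parked ([0, 4, 12, 15, 73], array([317.75, 210.7 ])) [[318.18, 210.61], [318.49, 210.15], [318.76, 209.69]]
now ([5, 8, 6, 13, 61], array([269.87, 216.79])) [(90, [269.61, 215.47]), (86, [271.28, 216.15]), (82, [273.04, 216.77])]
```

```bash
python3 -c "
from workcell import *
s=state();print(s['time'],s['contact_force']);print(job_done())"
```

```text
26.05 [0.15232871 0.28266418 0.17755709]
the job is handed in; nothing more can be done
None
```

I laid the bracket along the rail and nudged it over the dowel until it dropped flush. I then swung the bush arm to its stop, let go and backed clear. I handed the job in at 26 s of the 69 s limit; it reports no verdict.

- **Feeling forces:** I touched the rail with about 5 N. Setting the flange end on the seat peaked at about 19 N at the end of a row, allowing for the bracket's weight. The nudges towards the dowel were about 5 N. These readings come only at row ends, so a short peak in between would not show.
- **Bracket seated:** after release, the last picture I viewed showed the bracket flat with the dowel nose in the hole. The leaf's edge slope in the images also changed from tilted to flush. The bush arm, which clears a flush bracket by only 2 mm, then crossed it with no more than about 3 N, read at row ends.
- **Arm at its stop:** the handle stopped moving and the force rose to 8.6 N. After release, the handle's place in the scene camera fits 88–90°, against the 86.5° needed.
- **Clear of everything:** the gripper ended well above the jig with about zero force. I did not go near the bystanders, but I did not measure them again.

**Disagreements:** the two cameras differed by about 4–5 mm on the jig's position, so I settled the bracket's place by touch. The last checks after the arm swing were numerical only, because I had used all 12 pictures.

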